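# Set the throwing gauge to a sample pot with its click wheel

### The job

A pot stands under the steel bar of the throwing gauge: set the gauge to it. Roll the ridged wheel up and over, away from its front, so that the bar comes down click by click, and leave it settled in the lowest click at which the bar still hangs clear of the rim, the next click being stopped by the pot. Move the bar by its wheel only, do not force it down onto the pot, and do not shove or tip any of the three pots.

Things in the scene. Friction and masses are not known exactly. Their poses are not given: they have to be found in the camera images.
- gauge: throwing gauge fixed to the table: grey cast foot (x -59 to 117, y -40 to 56, 12 mm high), black six-ridged wheel in front, upright column behind (x 88, y 31, 204 mm tall, cap 40 x 24 mm) with a sliding steel bar. Origin on the table below the wheel's centre; x points level from its front to its back (the front faces the robot within 0.4 rad), y along the wheel's axle to its left, z up
- wheel_axis (a point): centre of the wheel, on its level axle, 62 mm above the table. Wheel 26 mm wide along the gauge's y: round body of 26.5 mm radius and six radial ridges 60 degrees apart, 6 mm thick, round-tipped, 42 mm radius at the tip. At a click one ridge leans 15 degrees back from straight up and the next leans 45 degrees forward; the gap between them faces up and 15 degrees forward
- wheel_front (a point): tip of the front ridge (the one leaning 45 degrees forward) as it stands at any click, on the wheel's mid-plane: 30 mm in front of the axle and 30 mm above it. A fingertip set in front of this ridge and drawn back over the wheel rolls it 60 degrees: one click. Left of the wheel, y 17 to 38 mm, is a gear case of 27 mm radius about the axle; right, y -17 to -30 mm, a bearing of 15 mm radius
- gauge_wheel (a joint): wheel angle, rad, grows as the front ridges roll up and back; A sprung roller holds it at multiples of 1.047 (one click, bar 9 mm lower): past halfway it snaps on into the next click, before halfway it springs back. A click takes 3 to 6 N at the ridge, most at its start; if the pot stops the bar the push climbs past 8 N and the pot feels four times it. Starts at click 1 or 2 (1.05 or 2.09)
- bar_edge (a point): point on the bar's lower edge above the middle of the pot's place, 87 mm behind and 140 mm left of the wheel's centre in the gauge's frame. The bar is level, 6 mm thick, 16 mm tall, and reaches along the gauge's y to 199 mm left of the wheel. Edge 112.7 mm above the table at wheel angle 0, 9 mm less per click
- cup: small cream bisque cup, 62 mm across, about 6 cm tall (hand-made: feel for its rim). Origin under its foot. One of cup, beaker and bowl stands under the bar, the other two elsewhere on the table
- beaker: plain terracotta beaker, 70 mm across, 8 to 9 cm tall, the tallest of the three. Origin under its foot
- bowl: white bowl, 94 mm across, 6 to 7 cm tall, the widest of the three. Origin under its foot
Things that resemble listed ones, but are neither listed nor needed, are in the scene too. What is shaped like the bowl but red is not meant.

How it is judged (in metres and radians):
At the end, for the whole second after the job is handed in: the wheel rests in a click with the bar's lower edge above the rim of the pot that stands under it by less than one click (cup: edge 57 to 64.5 mm above the table, bowl: 66.5 to 73.5 mm, beaker: 84 to 91.5 mm), not touching it, the pot still under the bar, and the wheel at rest (((horizontal distance between bar_edge and cup below 0.04 m and height (world z) of bar_edge between 0.057 and 0.0645 m and contact force between gauge_bar and cup below 1 N) or (horizontal distance between bar_edge and beaker below 0.04 m and height (world z) of bar_edge between 0.084 and 0.0915 m and contact force between gauge_bar and beaker below 1 N) or (horizontal distance between bar_edge and bowl below 0.04 m and height (world z) of bar_edge between 0.0665 and 0.0735 m and contact force between gauge_bar and bowl below 1 N)) and velocity of joint gauge_wheel between -0.05 and 0.05 rad/s).
It fails at once if a pot is shoved more than 20 mm (distance of any of cup, beaker, bowl from where it was at the start of the episode above 0.02 m).
It fails at once if a pot is tipped (angle between any of cup, beaker, bowl's own z axis and vertical above 0.3 rad).
It fails at once if the robot pushes the bar itself (contact force between any of the fingers, the arm and gauge_bar above 2 N).
It fails at once if the bar is forced down onto a pot with more than 120 N (contact force between gauge_bar and cup above 120 N or contact force between gauge_bar and beaker above 120 N or contact force between gauge_bar and bowl above 120 N).
It also fails if it takes over 72 s, if anything falls off the work surface, if the arm or the gripper's body presses on something with over 40 N, if the wrist force passes 120 N, or if a joint passes its speed limit or range.

### The arm

A 6-joint arm with a two-finger parallel gripper is mounted at the origin on the work surface; the furniture and walls round the work are solid. World frame = base frame: x ahead of the robot, y to its left, z up, the work surface at z = 0. Lengths are in m, angles in degrees, forces in N, time in s.
With the tool pointing down it reaches from about 0.375 to 0.9 m from the base axis. Payload 3.1 kg.
Tool frame: the origin (TCP) lies at the very end of the fingers, on their centre line; the grasp point (between the pads) lies 19 mm behind it; z points along the fingers, y is the line along which they close (so a half turn about z gives the same grasp; the last joint's range is limited). The gripper opens to 87 mm and grips with 3 to 60 N. Pads are 19 mm wide; open, the fingers measure 117 mm over their backs; the gripper's body (75 mm by 190 mm) begins 51 mm behind the grasp point.
Start: joints at [58.298, 30.224, 82.088, -0, 67.689, -10.227], TCP at [0.229, 0.582, 0.223] pointing down, gripper open.
Joint ranges: [-176.69, 176.69], [-43.24, 126.21], [12.49, 139.97], [-82, 262], [0, 151.66], [-163.58, 163.58]. Speed limits (degrees/s): [159.86, 159.86, 180, 180, 180, 180].

### API

Orientations are given as a 3x3 rotation matrix whose columns are the frame's x, y, z axes.
In Python, from rig import * gives the robot as it stands.
- The arm moves only by the tool jog_arm, never from a script. Its arguments are lists of equal length, an entry for each row: "delta_pos": the shift along the world's x, y, z in cm, a list of three; "turn": the turn about the world's z in degrees; "grip": the closure, from 0 (fully open) to 1 (shut). In form: {"delta_pos": [[x, y, z], ...], "turn": [turn, ...], "grip": [grip, ...]}. A call has 1 to 12 rows; each row is the pose to reach, as a shift and turn from the pose commanded when the call began; what a row does not reach only later rows make up. A row lasts 1/8 s, in which the tool goes at most 62.5 mm and 10.7 degrees, less where a joint would pass 70% of its speed; a pose out of reach is approached as far as the arm can. A call with a gripper value outside its range is refused whole. The fingers move at their own pace and stop on an object; the grip force is fixed at half the most. Time passes only in rows, so rows that repeat a pose let the fingers close. It gives the time, the measured TCP pose, the force, the opening and the grip force at its end, in the units of the state.
- read_state(): the state, without advancing time (a new reading comes with each control period).
- capture(name): name is "scene" or "top" or "wrist"; returns a dict with "color" (480x640x3 uint8, blue, green, red), "fovy" (degrees; the focal length in pixels is half the picture's height over the tangent of half this angle, whatever the lens; pixels are square), "cx", "cy" (the principal point, pixels), "camera_from_world" (4x4, takes a point from world to camera coordinates). Camera axes: x right, y up, looking along -z (the intrinsics and any distortion apply to the point x, -y, -z); pixel columns grow to the right and rows downward; lengths in m; the calibration is good to about 2 mm. The wrist camera is an equidistant fisheye: a pixel r from the principal point sees the ray r / f radians off the axis. A picture is of the moment at which its call begins. There is no depth.
- hand_in(): hands the job in; it is judged then, once.
The state is a dict: "time_s": time; "joint_positions": joint angles; "qvel": joint speeds; "tau": joint torques, N m; "position": TCP position; "tcp_rot": TCP orientation; "force": force on the tool from outside, world axes, zero at the start; "moment": the same for the moment, N m; "opening": opening from 0.0 (shut) to 1.0 (fully open); "grasp_force": force on a finger pad.
Only numpy, scipy, OpenCV 4.12 (cv2) and the standard library are available. Lean on these libraries where they do the work, as an engineer would, in place of code of your own. Each camera call takes 0.05 s, during which the arm holds its last target. There are 200 camera calls.

## Working session

There is one attempt and no reset: what is moved stays moved. The work goes in short steps, Python scripts to look and compute and a tool call to move; the robot and the scene stay as the last step left them, time stands still between calls to the robot, and variables do not carry over. Pictures are saved under pics/ and viewed, at most 10 in all, crops included, and the job is handed in when it is done.

Besides the shell and the picture viewer there is one more tool, called as name(argument=value, ...), one argument or row to a line, values as JSON. jog_arm: Moves the arm, as the interface text tells. Its arguments: {"type":"object","properties":{"delta_pos":{"type":"array"},"turn":{"type":"array"},"grip":{"type":"array"}},"required":["delta_pos","turn","grip"]}

```bash
mkdir -p pics
cat > h.py <<'E'
from rig import *
import numpy as np, cv2
def ray(c,u,v):
    f=240/np.tan(np.radians(c["fovy"])/2); T=np.array(c["camera_from_world"]); R=T[:3,:3]; o=-R.T@T[:3,3]
    d=R.T@np.array([(u-c["cx"])/f,-(v-c["cy"])/f,-1.]); return o,d
def plane(c,u,v,z):
    o,d=ray(c,u,v); return o+d*(z-o[2])/d[2]
def proj(c,p):
    f=240/np.tan(np.radians(c["fovy"])/2); T=np.array(c["camera_from_world"]); q=T[:3,:3]@p+T[:3,3]
    return c["cx"]+f*q[0]/-q[2], c["cy"]-f*q[1]/-q[2]
E
python3 - <<'E'
from h import *
for n in("scene","top"):
    c=capture(n); cv2.imwrite(f"pics/{n}1.png",c["color"]); o,d=ray(c,c["cx"],c["cy"]); print(n,c["fovy"],c["cx"],c["cy"],o.round(3),d.round(3))
s=read_state(); print(s["time_s"],s["position"],s["tcp_rot"],s["force"])
E
```

```text
scene 52.415433321448084 319.6870224070633 241.22342916861533 [ 0.083 -0.775  0.976] [ 0.362  0.603 -0.711]
top 48.81716995819947 310.1418929592018 244.9841909997845 [ 0.314 -0.049  1.163] [ 0.189  0.011 -0.982]
0.1 [0.22842475 0.581066   0.22169047] [[-9.30580467e-01  3.66086055e-01 -9.97106598e-04]
 [ 3.66087255e-01  9.30579142e-01 -1.60692750e-03]
 [ 3.39612854e-04 -1.86040336e-03 -9.99998212e-01]] [-0.01516273  0.22013028  0.1542457 ]
```

View pics/scene1.png

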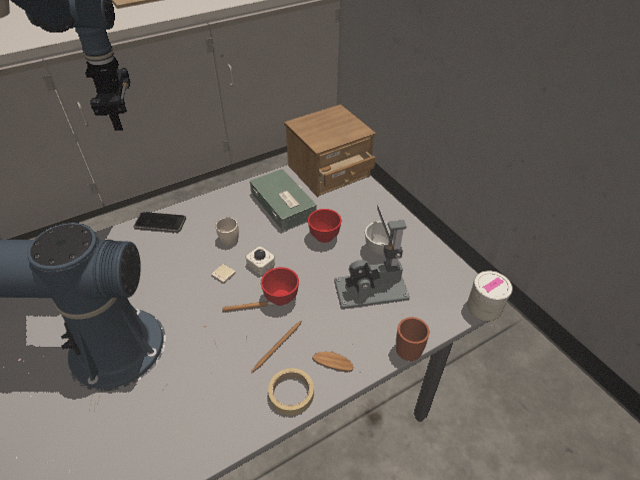

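View pics/top1.png

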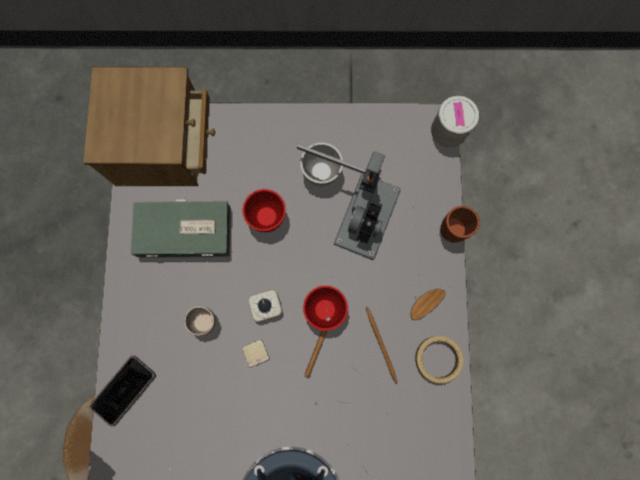

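The scene shows the bowl under the bar: in the top view the bowl is at (322,165), the bar runs from (298,147) to (365,172), and the gauge foot is around (368,215). I'll take the foot corners next.

Run:
```python
import cv2,numpy as np
a=cv2.imread("pics/top1.png")[130:270,285:415]; b=cv2.imread("pics/scene1.png")[195:315,325:415]
a=cv2.resize(a,None,fx=4,fy=4,interpolation=cv2.INTER_CUBIC);b=cv2.resize(b,(280,373),interpolation=cv2.INTER_CUBIC)
o=np.zeros((560,800,3),np.uint8);o[:560,:520]=a;o[:373,520:]=b
o=np.clip(o*1.6,0,255).astype(np.uint8)
cv2.imwrite("pics/z.png",o)
```

```text
(no output)
```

View pics/z.png

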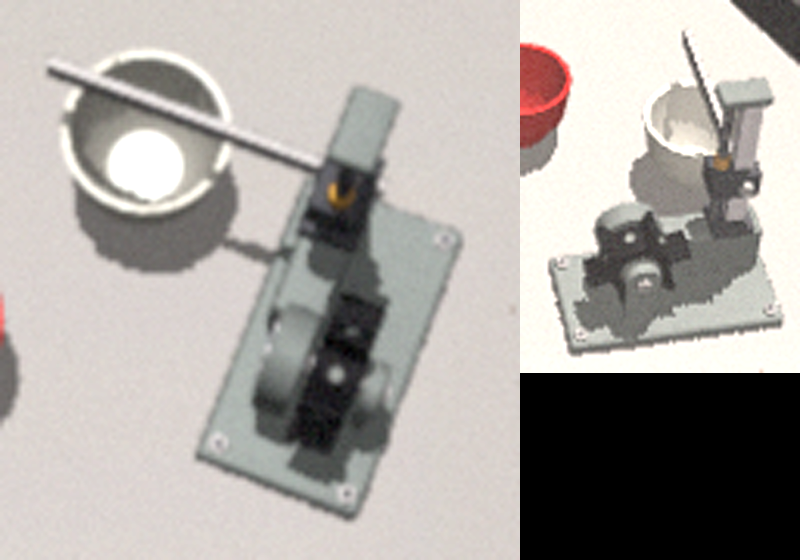

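The zoom shows foot corners (in crop pixels) at front-left (197,454), front-right (355,515) and back-right (462,238). The bar tip is at (50,67), and at (685,32) in the scene inset.

Run:
```python
from h import *
c=capture("top"); s=capture("scene")
px=[(197,454),(355,515),(462,238)]; G=np.array([[-59,56],[-59,-40],[117,-40]])/1e3
W=np.array([plane(c,285+(u+.5)/4-.5,130+(v+.5)/4-.5,.012)[:2] for u,v in px])
gm=G.mean(0);wm=W.mean(0);g=(G-gm)@[1,1j];w=(W-wm)@[1,1j]
k=(np.conj(g)@w);a=np.angle(k);print("yaw",np.degrees(a),"scale",abs(k)/(abs(g)**2).sum())
R=np.array([[np.cos(a),-np.sin(a)],[np.sin(a),np.cos(a)]]);o=wm-R@gm
print("origin",o,"res mm",(W-(G@R.T+o))*1e3)
for n,z in((1,.103.__float__()),(2,.0947)):
    for zz in(0,.016): print(n,zz,[np.round(proj(k_,np.r_[R@[.087,.199]+o,z+zz]),1) for k_ in(c,s)])
print("wheel front world",R@[-.030,0]+o)
print("obs tip", 285+50/4,130+67/4, 378,205.3)
o1,d1=ray(c,297.3,146.7);o2,d2=ray(s,378,205.3)
t=np.linalg.lstsq(np.c_[d1,-d2],o2-o1,rcond=None)[0];print("tip tri",o1+d1*t[0],o2+d2*t[1], "pred",R@[.087,.199]+o)
print("bowl",plane(c,285+147/4,130+130/4,.065),"pred",R@[.087,.140]+o)
```

```text
yaw -21.437798203303878 scale 0.9721040524845409
origin [ 0.57363889 -0.16067188] res mm [[ 0.68554758 -2.15150783]
 [ 2.09402396  0.22535231]
 [-2.77957154  1.92615551]]
1 0 [array([296.6, 147.7]), array([377.9, 208. ])]
1 0.016 [array([296.4, 144.8]), array([378.4, 203.5])]
2 0 [array([296.8, 149.1]), array([377.6, 210.3])]
2 0.016 [array([296.5, 146.3]), array([378.1, 205.8])]
wheel front world [ 0.54571445 -0.14970715]
obs tip 297.5 146.75 378 205.3
tip tri [ 0.72492648 -0.00904624  0.1148071 ] [ 0.72516507 -0.00914532  0.11489697] pred [ 0.72735248 -0.00723742]
bowl [ 0.7083545  -0.06091268  0.065     ] pred [ 0.70578852 -0.0621555 ]
```

jog_arm(
  delta_pos=[
    [27,-71,0],
    [27,-71,0],
    [27,-71,0],
    [27,-71,0],
    [27,-71,0],
    [27,-71,0],
    [27,-71,0],
    [27,-71,0],
    [27,-71,0],
    [27,-71,0],
    [27,-71,0],
    [27,-71,0],
  ],
  turn=[0,0,0,0,0,0,0,0,0,0,0,0],
  grip=[1,1,1,1,1,1,1,1,1,1,1,1],
)

```text
time_s: 1.7
position: [0.4958, -0.1215, 0.2226]
tcp_rot: [[-0.93, 0.367, 0.0], [0.367, 0.93, 0.0], [-0.0, 0.0, -1.0]]
force: [1.7, 0.0, -0.2]
opening: 0.008
grasp_force: 0.0
```

jog_arm(
  delta_pos=[
    [0,0,0],
    [0,0,0],
    [0,0,0],
    [0,0,0],
  ],
  turn=[0,0,0,0],
  grip=[1,1,1,1],
)

```text
time_s: 2.2
position: [0.4949, -0.118, 0.2226]
tcp_rot: [[-0.931, 0.364, -0.0], [0.364, 0.931, 0.0], [0.0, 0.0, -1.0]]
force: [-0.5, -0.1, -0.3]
opening: 0.005
grasp_force: 0.0
```

Run:
```python
from h import *
c=capture("wrist"); cv2.imwrite("pics/w1.png",c["color"]); np.save("w1.npy",np.array(c["camera_from_world"])); print(c["fovy"],c["cx"],c["cy"])
T=np.array(c["camera_from_world"]);print((-T[:3,:3].T@T[:3,3]).round(4),-T[2,:3])
s=read_state();print(s["time_s"],s["position"],s["tcp_rot"].round(3),s["opening"],s["force"])
```

```text
65.70646984690485 316.6741568934697 233.56660687835614
[ 0.427  -0.091   0.3847] [ 0.24718296 -0.09582996 -0.96421844]
2.25 [ 0.4950449  -0.11818022  0.22268955] [[-0.931  0.364 -0.   ]
 [ 0.364  0.931  0.   ]
 [ 0.     0.    -1.   ]] 0.0065758887723321 [ 0.61595121 -0.7474751  -0.04418226]
```

View pics/w1.png

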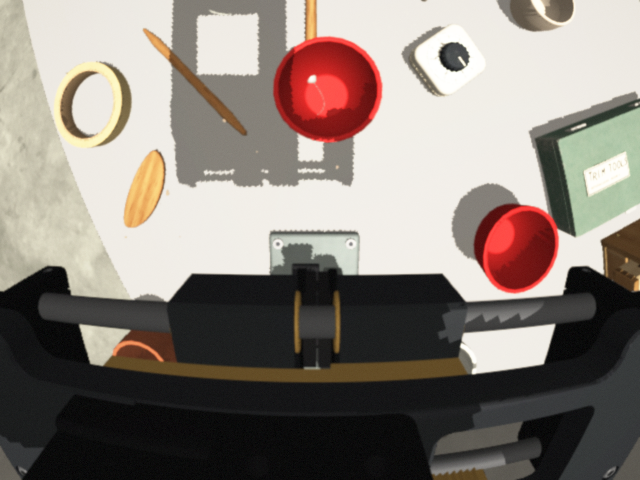

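The wrist view shows the foot's front edge with top corners near (270,232) and (359,232). The gripper hides the rest of the gauge. I'll use these corners to refine the pose.

```bash
cat >> h.py <<'E'
def wplane(c,u,v,z):
    f=240/np.tan(np.radians(c["fovy"])/2); T=np.array(c["camera_from_world"]); R=T[:3,:3]; o=-R.T@T[:3,3]
    x,y=u-c["cx"],v-c["cy"]; r=np.hypot(x,y)+1e-9; t=r/f
    d=R.T@np.array([x/r*np.sin(t),-y/r*np.sin(t),-np.cos(t)]); return o+d*(z-o[2])/d[2]
E
python3 - <<'E'
from h import *
c=capture("wrist")
a,b=[wplane(c,u,232.5,.012)[:2] for u in(270.5,359)]  # right front, left front
print(a,b,np.linalg.norm(a-b)); d=b-a; yaw=np.arctan2(-d[0],d[1]) ;print("yaw",np.degrees(yaw))
R=np.array([[np.cos(yaw),-np.sin(yaw)],[np.sin(yaw),np.cos(yaw)]]); print("origin",(a+b)/2-R@[-.059,.008])
E
```

```text
[ 0.50407149 -0.17276733] [ 0.53783719 -0.08672132] 0.09243396331697752
yaw -21.425761426574155
origin [ 0.57295459 -0.15874388]
```

jog_arm(
  delta_pos=[
    [3.3,-2.4,-3],
    [3.3,-2.4,-6],
    [3.3,-2.4,-9],
    [3.3,-2.4,-11.5],
    [3.3,-2.4,-13.2],
    [3.3,-2.4,-13.7],
    [3.3,-2.4,-13.7],
    [3.3,-2.4,-13.7],
  ],
  turn=[0,0,0,0,0,0,0,0],
  grip=[1,1,1,1,1,1,1,1],
)

```text
time_s: 3.3
position: [0.529, -0.1436, 0.0864]
tcp_rot: [[-0.931, 0.366, 0.002], [0.366, 0.931, -0.001], [-0.002, -0.0, -1.0]]
force: [-0.7, -0.3, -0.2]
opening: 0.01
grasp_force: 0.0
```

jog_arm(
  delta_pos=[
    [0.47,-0.18,0],
    [0.93,-0.37,0.1],
    [1.3,-0.51,0.3],
    [1.68,-0.66,0.5],
    [2.14,-0.84,0.7],
    [2.6,-1.02,0.9],
  ],
  turn=[0,0,0,0,0,0],
  grip=[1,1,1,1,1,1],
)

```text
time_s: 4.05
position: [0.5523, -0.1526, 0.0947]
tcp_rot: [[-0.931, 0.366, -0.004], [0.366, 0.931, 0.002], [0.005, 0.0, -1.0]]
force: [-2.1, 1.2, 2.1]
opening: 0.006
grasp_force: 1.1
```

jog_arm(
  delta_pos=[
    [0.56,-0.22,0.1],
    [1.1,-0.44,0.1],
    [1.1,-0.44,0.1],
    [1.1,-0.44,0.1],
  ],
  turn=[0,0,0,0],
  grip=[1,1,1,1],
)

```text
time_s: 4.55
position: [0.5654, -0.1581, 0.0954]
tcp_rot: [[-0.931, 0.366, -0.0], [0.366, 0.931, 0.0], [0.0, -0.0, -1.0]]
force: [-0.3, 0.4, -0.0]
opening: 0.006
grasp_force: 0.0
```

Run:
```python
from h import *
c=capture("top");s=capture("scene")
a=c["color"][130:230,285:405]; b=s["color"][190:310,330:415]
a=cv2.resize(a,(480,400),interpolation=cv2.INTER_CUBIC);b=cv2.resize(b,(320,452),interpolation=cv2.INTER_CUBIC)
o=np.zeros((460,800,3),np.uint8);o[:400,:480]=a;o[:452,480:]=b
cv2.imwrite("pics/z2.png",np.clip(o*1.6,0,255).astype(np.uint8))
```

```text
(no output)
```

View pics/z2.png

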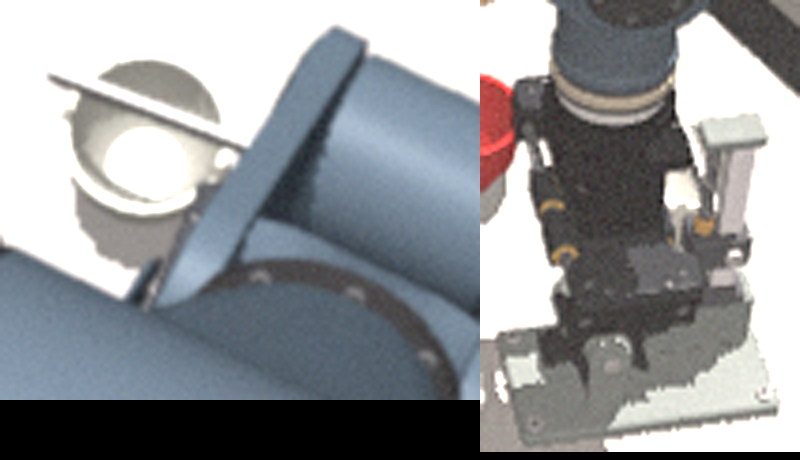

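The view shows the arm over the gauge, with the bar tip now near (297.5,149) in the top view, lower than before. I'll quantify the shift.

```bash
cat > bar.py <<'E'
from h import *
def prof(im,c0=303,c1=340,r0=140,r1=185):
    # bar line in bowl region of top view: brightest thin ridge along columns
    g=cv2.cvtColor(im,cv2.COLOR_BGR2GRAY).astype(np.float32); return g
def shift(a,b,x0,y0,w,h,m=8):
    A=cv2.resize(prof(a),None,fx=8,fy=8,interpolation=cv2.INTER_CUBIC);B=cv2.resize(prof(b),None,fx=8,fy=8,interpolation=cv2.INTER_CUBIC)
    t=A[y0*8:(y0+h)*8,x0*8:(x0+w)*8];r=B[(y0-m)*8:(y0+h+m)*8,(x0-m)*8:(x0+w+m)*8]
    R=cv2.matchTemplate(r,t,cv2.TM_CCOEFF_NORMED);_,v,_,p=cv2.minMaxLoc(R);return p[0]/8-m,p[1]/8-m,round(v,3)
E
python3 - <<'E'
from bar import *
c=capture("top");cv2.imwrite("pics/top2.png",c["color"]);a=cv2.imread("pics/top1.png");print("tip",shift(a,c["color"],294,142,10,10))
for x in (310,315,320):
  for n,i in(("old",a),("new",c["color"])):
    print(x,n,prof(i)[142:172,x].astype(int).tolist())
o=np.array([.573,-.1597]);t=np.radians(-21.43);R=np.array([[np.cos(t),-np.sin(t)],[np.sin(t),np.cos(t)]])
for k in range(6):
  z=.1127-.009*k+.016
  q=[np.array(proj(c,np.r_[R@[.087,y]+o,z])) for y in(.199,.1)]
  m=(q[1][1]-q[0][1])/(q[1][0]-q[0][0]); print(k,[round(q[0][1]+m*(x-q[0][0]),2) for x in(310,315,320)])
E
```

```text
tip (0.25, 1.625, 0.988)
310 old [133, 134, 137, 153, 168, 147, 118, 134, 144, 110, 53, 44, 58, 61, 66, 69, 71, 72, 80, 87, 91, 89, 96, 96, 99, 100, 102, 103, 108, 106]
310 new [179, 176, 185, 205, 222, 196, 132, 106, 157, 197, 174, 109, 63, 73, 89, 92, 92, 98, 110, 119, 122, 124, 129, 130, 131, 136, 138, 142, 144, 144]
315 old [136, 156, 164, 126, 75, 62, 66, 72, 111, 141, 142, 103, 54, 47, 65, 70, 78, 88, 92, 97, 99, 112, 147, 175, 185, 188, 187, 189, 189, 189]
315 new [185, 209, 218, 169, 100, 88, 90, 90, 91, 104, 163, 196, 166, 98, 64, 81, 103, 118, 126, 133, 134, 152, 192, 227, 236, 237, 237, 238, 238, 237]
320 old [151, 169, 141, 75, 64, 66, 63, 64, 68, 71, 110, 140, 133, 91, 50, 58, 80, 96, 100, 107, 142, 177, 188, 187, 188, 186, 190, 190, 188, 188]
320 new [202, 223, 187, 102, 88, 87, 88, 89, 91, 92, 93, 112, 168, 196, 159, 86, 70, 108, 133, 143, 190, 229, 237, 237, 237, 238, 238, 237, 237, 237]
0 [np.float64(148.78), np.float64(150.66), np.float64(152.55)]
1 [np.float64(150.35), np.float64(152.24), np.float64(154.13)]
2 [np.float64(151.9), np.float64(153.79), np.float64(155.68)]
3 [np.float64(153.43), np.float64(155.32), np.float64(157.21)]
4 [np.float64(154.93), np.float64(156.82), np.float64(158.72)]
5 [np.float64(156.41), np.float64(158.3), np.float64(160.2)]
```

One click moved, and the image height suggests it started at click 1. Next is the return and second stroke.

jog_arm(
  delta_pos=[
    [0,0,2],
    [0,0,4],
    [-2,0.8,4],
    [-3.7,1.46,4],
    [-3.7,1.46,4],
    [-3.7,1.46,1.5],
    [-3.7,1.46,-0.5],
    [-3.7,1.46,-1],
    [-3.7,1.46,-1],
  ],
  turn=[0,0,0,0,0,0,0,0,0],
  grip=[1,1,1,1,1,1,1,1,1],
)

```text
time_s: 5.82
position: [0.5289, -0.1437, 0.0855]
tcp_rot: [[-0.931, 0.366, 0.0], [0.366, 0.931, -0.0], [-0.0, -0.0, -1.0]]
force: [-0.2, 0.4, 0.7]
opening: 0.007
grasp_force: 0.0
```

jog_arm(
  delta_pos=[
    [0.47,-0.18,0],
    [0.93,-0.37,0.1],
    [1.3,-0.51,0.3],
    [1.68,-0.66,0.5],
    [2.14,-0.84,0.7],
    [2.6,-1.02,0.9],
    [3.17,-1.24,1],
    [3.7,-1.46,1],
    [3.7,-1.46,1],
    [3.7,-1.46,1],
  ],
  turn=[0,0,0,0,0,0,0,0,0,0],
  grip=[1,1,1,1,1,1,1,1,1,1],
)

```text
time_s: 7.08
position: [0.5654, -0.158, 0.0953]
tcp_rot: [[-0.931, 0.366, -0.0], [0.366, 0.931, 0.0], [0.0, 0.0, -1.0]]
force: [-0.5, 0.2, 0.2]
opening: 0.006
grasp_force: 0.0
```

Run:
```python
from bar import *
c=capture("top");cv2.imwrite("pics/top3.png",c["color"]);print(shift(cv2.imread("pics/top1.png"),c["color"],294,142,10,10),shift(cv2.imread("pics/top2.png"),c["color"],294,142,14,12))
```

```text
(0.125, 3.0, 0.991) (-0.625, 1.25, 0.987)
```

jog_arm(
  delta_pos=[
    [0,0,2],
    [0,0,4],
    [-2,0.8,4],
    [-3.7,1.46,4],
    [-3.7,1.46,4],
    [-3.7,1.46,1.5],
    [-3.7,1.46,-0.5],
    [-3.7,1.46,-1],
    [-3.7,1.46,-1],
  ],
  turn=[0,0,0,0,0,0,0,0,0],
  grip=[1,1,1,1,1,1,1,1,1],
)

```text
time_s: 8.25
position: [0.5289, -0.1437, 0.0854]
tcp_rot: [[-0.931, 0.366, 0.0], [0.366, 0.931, -0.0], [-0.0, -0.0, -1.0]]
force: [-0.1, -0.5, 0.7]
opening: 0.004
grasp_force: 0.0
```

jog_arm(
  delta_pos=[
    [0.47,-0.18,0],
    [0.93,-0.37,0.1],
    [1.3,-0.51,0.3],
    [1.68,-0.66,0.5],
    [2.14,-0.84,0.7],
    [2.6,-1.02,0.9],
    [3.17,-1.24,1],
    [3.7,-1.46,1],
    [3.7,-1.46,1],
    [3.7,-1.46,1],
  ],
  turn=[0,0,0,0,0,0,0,0,0,0],
  grip=[1,1,1,1,1,1,1,1,1,1],
)

```text
time_s: 9.5
position: [0.5654, -0.158, 0.0953]
tcp_rot: [[-0.931, 0.366, -0.0], [0.366, 0.931, 0.0], [0.0, 0.0, -1.0]]
force: [0.7, -0.8, 0.4]
opening: 0.007
grasp_force: 0.0
```

jog_arm(
  delta_pos=[
    [0,0,2],
    [0,0,4],
    [-2,0.8,4],
    [-3.7,1.46,4],
    [-3.7,1.46,4],
    [-3.7,1.46,1.5],
    [-3.7,1.46,-0.5],
    [-3.7,1.46,-1],
    [-3.7,1.46,-1],
  ],
  turn=[0,0,0,0,0,0,0,0,0],
  grip=[1,1,1,1,1,1,1,1,1],
)

```text
time_s: 10.62
position: [0.5289, -0.1437, 0.0854]
tcp_rot: [[-0.931, 0.366, 0.0], [0.366, 0.931, -0.0], [-0.0, -0.0, -1.0]]
force: [-0.1, 0.4, 0.1]
opening: 0.006
grasp_force: 0.0
```

Run:
```python
from bar import *
c=capture("top");cv2.imwrite("pics/top4.png",c["color"]);print(shift(cv2.imread("pics/top1.png"),c["color"],294,142,10,10),shift(cv2.imread("pics/top3.png"),c["color"],294,144,14,12))
print(read_state()["force"],read_state()["position"])
s=capture("scene")
a=c["color"][130:230,285:405]; b=s["color"][190:310,330:415]
a=cv2.resize(a,(480,400),interpolation=cv2.INTER_CUBIC);b=cv2.resize(b,(320,452),interpolation=cv2.INTER_CUBIC)
o=np.zeros((460,800,3),np.uint8);o[:400,:480]=a;o[:452,480:]=b
cv2.imwrite("pics/z3.png",np.clip(o*1.2,0,255).astype(np.uint8))
```

```text
(0.0, 4.5, 0.978) (-0.875, 1.125, 0.95)
[0.18144839 0.45373169 0.96556044] [ 0.52911992 -0.14378625  0.08588758]
```

View pics/z3.png

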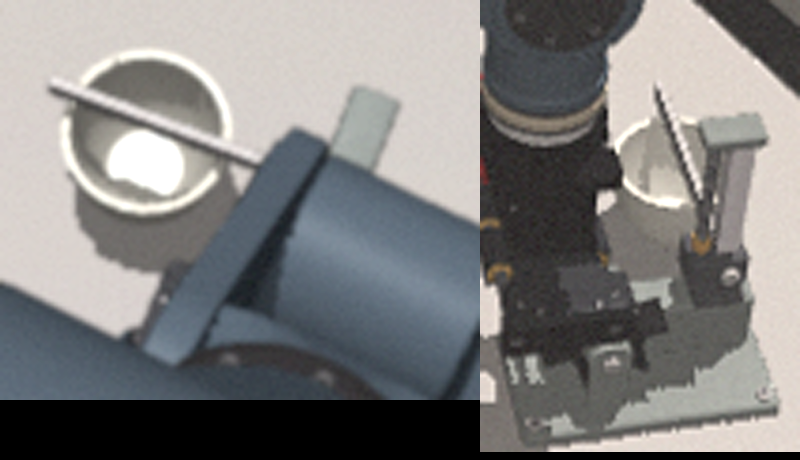

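Three clicks are done, so the bar is at click 4 or 5; the tip is at (297.5,151.5) in the top view and (376.7,212.8) in the scene. I'll make the next stroke slowly and watch the force.

jog_arm(
  delta_pos=[
    [0.47,-0.18,0],
    [0.93,-0.37,0.1],
    [1.12,-0.44,0.2],
    [1.12,-0.44,0.2],
  ],
  turn=[0,0,0,0],
  grip=[1,1,1,1],
)

```text
time_s: 11.22
position: [0.5359, -0.1462, 0.0872]
tcp_rot: [[-0.931, 0.365, -0.008], [0.365, 0.931, 0.003], [0.009, 0.0, -1.0]]
force: [-6.0, 1.4, 3.1]
opening: 0.007
grasp_force: 3.2
```

jog_arm(
  delta_pos=[
    [0.18,-0.07,0.1],
    [0.18,-0.07,0.1],
  ],
  turn=[0,0],
  grip=[1,1],
)

```text
time_s: 11.48
position: [0.5368, -0.1466, 0.0881]
tcp_rot: [[-0.931, 0.365, -0.01], [0.365, 0.931, 0.004], [0.011, 0.0, -1.0]]
force: [-7.8, 1.6, 3.7]
opening: 0.005
grasp_force: 3.9
```

Run:
```python
from bar import *
c=capture("top");a=cv2.imread("pics/top4.png");print(shift(a,c["color"],294,146,12,10),shift(a,c["color"],300,150,14,12))
print(read_state()["force"],read_state()["moment"])
g=prof(c["color"]);h=prof(a)
for x in(310,315,320):
  f=lambda g:(lambda w:(w*np.arange(148,166)).sum()/w.sum())(np.clip(g[148:166,x]-g[148:166,x].max()+50,0,None))
  print(x,f(h),f(g))
```

```text
(0.0, 0.125, 0.993) (0.0, 0.125, 0.992)
[-8.32148156  2.05184502  3.83957178] [0.31121856 1.37799614 0.01677712]
310 154.19101123595505 154.2391304347826
315 162.61176470588236 162.86746987951807
320 163.70469798657717 163.68055555555554
```

jog_arm(
  delta_pos=[
    [0.18,-0.07,0.1],
    [0.18,-0.07,0.1],
  ],
  turn=[0,0],
  grip=[1,1],
)

```text
time_s: 11.78
position: [0.5381, -0.1471, 0.0892]
tcp_rot: [[-0.931, 0.365, -0.011], [0.365, 0.931, 0.005], [0.012, 0.0, -1.0]]
force: [-8.5, 2.5, 6.2]
opening: 0.007
grasp_force: 4.5
```

Run:
```python
from bar import *
c=capture("top");a=cv2.imread("pics/top4.png");print(shift(a,c["color"],294,146,12,10),shift(a,c["color"],300,150,14,12))
s=capture("scene");cv2.imwrite("pics/scene5.png",s["color"]);b=cv2.resize(s["color"][200:275,355:415],(600,750),interpolation=cv2.INTER_CUBIC)[:600]
cv2.imwrite("pics/z5.png",b);print(read_state()["force"],read_state()["position"])
```

```text
(0.0, 0.125, 0.991) (0.0, 0.125, 0.99)
[-8.74304097  2.59122359  5.91514414] [ 0.5381114  -0.14709046  0.08924232]
```

View pics/z5.png

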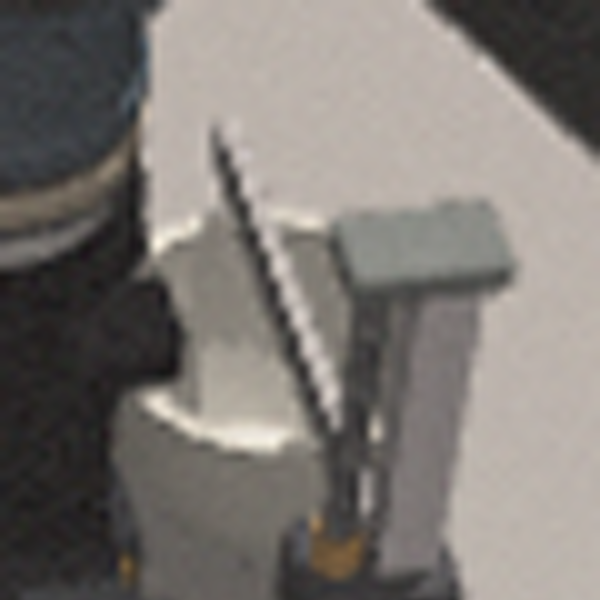

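The scene crop shows the bar still above the near rim, with its tip at about (377,213). The upward force on the tool shows that friction on the ridge tip was opposing the roll. I'll back off, start lower and follow the tip's arc so it doesn't slide.

jog_arm(
  delta_pos=[
    [-0.8,0.3,-0.3],
    [-1.48,0.58,-0.7],
    [-1.48,0.58,-0.7],
    [-1.48,0.58,-0.7],
  ],
  turn=[0,0,0,0],
  grip=[1,1,1,1],
)

```text
time_s: 12.38
position: [0.5292, -0.1438, 0.0827]
tcp_rot: [[-0.931, 0.366, 0.001], [0.366, 0.931, -0.001], [-0.002, -0.0, -1.0]]
force: [-0.6, 0.3, 0.2]
opening: 0.008
grasp_force: 0.0
```

jog_arm(
  delta_pos=[
    [0.37,-0.15,0],
    [0.65,-0.26,0],
    [0.84,-0.33,0.2],
    [1.02,-0.4,0.4],
    [1.02,-0.4,0.4],
  ],
  turn=[0,0,0,0,0],
  grip=[1,1,1,1,1],
)

```text
time_s: 13.0
position: [0.5376, -0.1469, 0.0864]
tcp_rot: [[-0.931, 0.366, -0.002], [0.366, 0.931, 0.001], [0.002, 0.0, -1.0]]
force: [-3.3, 1.6, -0.5]
opening: 0.001
grasp_force: 1.8
```

Run:
```python
from bar import *
c=capture("top");a=cv2.imread("pics/top4.png");print(shift(a,c["color"],294,146,12,10),shift(a,c["color"],300,150,14,12))
print(read_state()["force"],read_state()["position"])
```

```text
(0.0, 0.125, 0.991) (0.0, 0.125, 0.99)
[-3.35371676  1.13163902 -0.34954556] [ 0.53768725 -0.1469794   0.08640045]
```

jog_arm(
  delta_pos=[
    [0.18,-0.07,0.2],
    [0.37,-0.15,0.35],
    [0.37,-0.15,0.35],
  ],
  turn=[0,0,0],
  grip=[1,1,1],
)

```text
time_s: 13.42
position: [0.543, -0.1492, 0.0907]
tcp_rot: [[-0.931, 0.366, 0.002], [0.366, 0.931, -0.001], [-0.002, 0.0, -1.0]]
force: [-3.3, 1.1, 1.6]
opening: 0.004
grasp_force: 1.6
```

Run:
```python
from bar import *
c=capture("top");a=cv2.imread("pics/top4.png");print(shift(a,c["color"],294,146,12,10),shift(a,c["color"],300,150,14,12))
print(read_state()["force"],read_state()["position"])
```

```text
(-0.125, 0.375, 0.987) (-0.125, 0.25, 0.982)
[-2.78376558  1.76421896  3.38345507] [ 0.54298221 -0.14916609  0.0906292 ]
```

jog_arm(
  delta_pos=[
    [0.18,-0.07,0.1],
    [0.37,-0.15,0.2],
    [0.37,-0.15,0.2],
  ],
  turn=[0,0,0],
  grip=[1,1,1],
)

```text
time_s: 13.85
position: [0.5471, -0.151, 0.0924]
tcp_rot: [[-0.931, 0.366, 0.003], [0.366, 0.931, -0.001], [-0.003, -0.0, -1.0]]
force: [-1.0, 0.4, 0.8]
opening: 0.01
grasp_force: 0.8
```

Run:
```python
from bar import *
c=capture("top");a=cv2.imread("pics/top4.png");print(shift(a,c["color"],294,146,12,10),shift(a,c["color"],300,150,14,12))
print(read_state()["force"],read_state()["position"])
```

```text
(-0.125, 0.5, 0.981) (-0.125, 0.5, 0.976)
[-0.6009158   1.11658123  0.84419683] [ 0.54712814 -0.15098459  0.09230509]
```

Force is falling and the bar is moving freely, so this is the 4→5 click. I'll finish the stroke and lift off.

jog_arm(
  delta_pos=[
    [0.37,-0.15,0.1],
    [0.74,-0.29,0.2],
    [1.2,-0.47,0.2],
    [1.7,-0.67,0.2],
    [1.9,-0.74,0.2],
    [1.9,-0.74,0.2],
  ],
  turn=[0,0,0,0,0,0],
  grip=[1,1,1,1,1,1],
)

```text
time_s: 14.65
position: [0.5652, -0.1579, 0.094]
tcp_rot: [[-0.931, 0.366, 0.0], [0.366, 0.931, -0.0], [-0.0, -0.0, -1.0]]
force: [1.0, -0.8, -0.9]
opening: 0.005
grasp_force: 0.0
```

Run:
```python
from bar import *
c=capture("top");cv2.imwrite("pics/top6.png",c["color"]);a=cv2.imread("pics/top4.png");print(shift(a,c["color"],294,146,12,10),shift(a,c["color"],300,150,14,12),shift(cv2.imread("pics/top1.png"),c["color"],294,142,10,10))
print(read_state()["force"],read_state()["position"])
```

```text
(-0.375, 1.375, 0.973) (-0.375, 1.25, 0.933) (0.125, 6.125, 0.942)
[-0.69855435 -0.17631662  0.91253582] [ 0.56494091 -0.15779248  0.09395856]
```

Now I'll probe gently to confirm that the next click is stopped.

jog_arm(
  delta_pos=[
    [0,0,2],
    [0,0,4],
    [-2,0.8,4],
    [-3.66,1.44,4],
    [-3.66,1.44,4],
    [-3.66,1.44,1.5],
    [-3.66,1.44,-0.5],
    [-3.66,1.44,-1.15],
    [-3.66,1.44,-1.15],
  ],
  turn=[0,0,0,0,0,0,0,0,0],
  grip=[1,1,1,1,1,1,1,1,1],
)

```text
time_s: 15.82
position: [0.5288, -0.1436, 0.0823]
tcp_rot: [[-0.931, 0.366, -0.0], [0.366, 0.931, 0.0], [0.0, 0.0, -1.0]]
force: [0.5, -0.2, 0.1]
opening: 0.006
grasp_force: 0.0
```

jog_arm(
  delta_pos=[
    [0.37,-0.15,0],
    [0.65,-0.26,0],
    [0.84,-0.33,0.2],
    [1.02,-0.4,0.4],
    [1.02,-0.4,0.4],
  ],
  turn=[0,0,0,0,0],
  grip=[1,1,1,1,1],
)

```text
time_s: 16.45
position: [0.5375, -0.1469, 0.0864]
tcp_rot: [[-0.931, 0.366, -0.002], [0.366, 0.931, 0.001], [0.003, 0.0, -1.0]]
force: [-4.3, 1.3, -0.0]
opening: 0.008
grasp_force: 2.0
```

jog_arm(
  delta_pos=[
    [0.1,-0.04,0.1],
    [0.18,-0.07,0.17],
    [0.18,-0.07,0.17],
  ],
  turn=[0,0,0],
  grip=[1,1,1],
)

```text
time_s: 16.82
position: [0.5389, -0.1475, 0.0878]
tcp_rot: [[-0.931, 0.366, -0.003], [0.366, 0.931, 0.001], [0.003, 0.0, -1.0]]
force: [-5.5, 0.2, -1.4]
opening: 0.007
grasp_force: 2.6
```

jog_arm(
  delta_pos=[
    [0.1,-0.04,0.1],
    [0.19,-0.08,0.15],
    [0.19,-0.08,0.15],
  ],
  turn=[0,0,0],
  grip=[1,1,1],
)

```text
time_s: 17.2
position: [0.5399, -0.1479, 0.0887]
tcp_rot: [[-0.931, 0.366, -0.005], [0.366, 0.931, 0.002], [0.006, 0.0, -1.0]]
force: [-4.9, 0.5, -3.9]
opening: 0.005
grasp_force: 3.0
```

The force climbs and the tip no longer follows, where last time it rolled freely at this point. The pot is stopping the bar, so this is click 5. I'll back off and clear the wheel.

jog_arm(
  delta_pos=[
    [-0.7,0.3,-0.4],
    [-1.4,0.55,-0.7],
    [-2.5,1,-0.5],
    [-2.5,1,2],
    [-2.5,1,6],
    [-4,1.6,10],
    [-4,1.6,12],
    [-4,1.6,12],
    [-4,1.6,12],
    [-4,1.6,12],
  ],
  turn=[0,0,0,0,0,0,0,0,0,0],
  grip=[1,1,1,1,1,1,1,1,1,1],
)

```text
time_s: 18.45
position: [0.5017, -0.1327, 0.2086]
tcp_rot: [[-0.931, 0.366, -0.002], [0.366, 0.931, 0.001], [0.002, 0.0, -1.0]]
force: [0.2, 0.6, 0.1]
opening: 0.008
grasp_force: 0.0
```

Run:
```python
from bar import *
c=capture("top");print(shift(cv2.imread("pics/top6.png"),c["color"],294,146,12,12),shift(cv2.imread("pics/top1.png"),c["color"],294,142,10,10), "bowl rim",shift(cv2.imread("pics/top1.png"),c["color"],305,168,30,20))
print(read_state()["force"],read_state()["position"],read_state()["time_s"])
```

```text
(0.0, 0.0, 0.999) (0.125, 6.125, 0.944) bowl rim (0.25, -0.25, 0.897)
[ 0.30327166  0.97105889 -0.44620397] [ 0.50172095 -0.13268983  0.20857751] 18.5
```

The bar has settled back in click 5 and the bowl hasn't been moved.

```bash
python3 -c "
from rig import *
print(hand_in())"
```

```text
the job is handed in; nothing more can be done
None
```

The gauge is set to the bowl and handed in: the bar rests in click 5 (lower edge about 67.7 mm above the table), a gentle push towards click 6 was stopped by the bowl, and the bowl did not move.

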